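Zero the portion scale through its shuttered tare well

ROBOT

A 6-joint arm with a two-finger parallel gripper is mounted at the origin on a cart in front of the work surface, level with it; the furniture and walls round the work are solid. World frame = base frame: x ahead of the robot, y to its left, z up, the work surface at z = 0. Lengths are in m, angles in degrees, forces in N, time in s.
With the tool pointing down it reaches from about 0.3 to 0.75 m from the base axis. Payload 8.5 kg.
Tool frame: the origin (TCP) lies at the very end of the fingers, on their centre line; the grasp point (between the pads) lies 19 mm behind it (env.tcp_to_grasp is the distance from the TCP to the grasp point, in m); z points along the fingers, y is the line along which they close (so a half turn about z gives the same grasp; the last joint's range is limited). The gripper opens to 85 mm and grips with 20 to 120 N. Pads are 22 mm wide; open, the fingers measure 114 mm over their backs; the gripper's body (76 mm by 85 mm) begins 54 mm behind the grasp point. The pads swing forward as they close: fully open they stand 13 mm farther back than shut.
Start: joints at [-80.976, 21.807, 74.336, -0, 83.858, -12.336], TCP at [0.2, -0.512, 0.231] pointing down, gripper open.
Joint ranges: [-178.18, 178.18], [-50.72, 133.34], [12.68, 142.11], [-81.47, 261.47], [9.98, 163.14], [-165.26, 165.26]. Speed limits (degrees/s): [136.94, 136.94, 180, 180, 180, 180].

INTERFACE

Orientations are given as a 3x3 rotation matrix whose columns are the frame's x, y, z axes.
In Python, from rig import status, get_image, env gives the robot as it stands.
- The arm moves only by the shell command python3 -m handwheel 'ROWS' [FORCE]. ROWS is text: rows parted by semicolons, each of 7 numbers parted by spaces: the shift along the world's x, y, z in cm, then the turn, a rotation vector about the world's x, y, z in degrees, then the opening, from 0 (shut) to 1 (fully open). In form: dx dy dz wx wy wz gripper; .... A call has 1 to 8 rows; each row is the pose to reach, as a shift and turn from the pose commanded when the call began; what a row does not reach only later rows make up. A row lasts 1/12 s, in which the tool goes at most 41.7 mm and 7.16 degrees, less where a joint would pass 70% of its speed; a pose out of reach is approached as far as the arm can. A call with a gripper value outside its range is refused whole. The fingers move at their own pace and stop on an object; FORCE is the grip in N (left out, the last holds). Time passes only in rows, so rows that repeat a pose let the fingers close. It gives the time, the measured TCP pose, the force, the opening and the grip force at its end, in the units of the state.
- status.observe(): the state, without advancing time (a new reading comes with each control period).
- get_image(name): name is "side" or "top"; returns a dict with "color" (480x640x3 uint8, red, green, blue), "vertical_fov" (degrees; the focal length in pixels is half the picture's height over the tangent of half this angle, whatever the lens; pixels are square), "cx", "cy" (the principal point, pixels), "k1" (the pictures are not rectified: a ray, as slopes to the right and down, at radius r is drawn at 1 + k1 r^2 times it, then the intrinsics apply), "xyz" and "orientation" of the camera in the world. Camera axes: x right, y down, z forward; pixel columns grow to the right and rows downward; lengths in m; the calibration is good to about 2 mm. A picture is of the moment at which its call begins. There is no depth.
- env.close_job(): hands the job in; it is judged then, once.
The state is a dict: "time_s": time; "q": joint angles; "qvel": joint speeds; "joint_efforts": joint torques, N m; "position": TCP position; "tool_rot": TCP orientation; "ft_force": force on the tool from outside, world axes, zero at the start; "wrist_torque": the same for the moment, N m; "grip_width": finger opening in m; "gripper_force": force on a finger pad.
Only numpy, scipy, OpenCV 4.12 (cv2) and the standard library are available. Lean on these libraries where they do the work, as an engineer would, in place of code of your own. Each camera call takes 0.05 s, during which the arm holds its last target. There are 200 camera calls.

TASK

Zero the portion scale with the bowl on its pan: with shut fingers, gently push the little shutter on its console fully open, reach into the well underneath and press the sunken tare key right down for a full second, then let it up and push the shutter fully home again. Only touch and push, do not grip anything; do not press the raised power key, and leave the bowl and everything round the scale where it is.

Things in the scene. Friction and masses are not known exactly. Their poses are not given: they have to be found in the camera images.
- scale: white portion scale, fixed to the table, 250 (x) x 210 (y) x 50 mm. Origin: centre of its underside. Its x points from the console (front, nearest the robot) to the steel weighing pan behind, y left along the console, z up. Console: strip x = -125 to -45 mm, top 50 mm above the table; pan: x = -30 to 120 mm, top 34 mm above the table
- well_mouth (a point): centre of the mouth of the round well, level with the console's top (scale frame x -85, y 50, z 50 mm); axes as the scale's. Well 48 mm wide, vertical, the tare key 12 mm below its mouth; hidden by the shutter at first. Two rails, 6 mm high and 4 mm wide, run along y 34 mm in front of and behind the well's centre, scale y = -42 to 82 mm
- shutter (a joint): aluminium shutter sliding between the rails over the well, m: 0 = home, centred over the well; grows as it slides to the scale's -y (right, seen from the robot); 0.060 = fully open, at its stop. Starts within 10 mm of home. Plate 62 (x) x 58 (y) mm, top 4 mm above the console, with an upright rib across its middle. Moves with about 1.5 N, stays where it is left
- shutter_rib (a point): middle of the top edge of the rib on the shutter, moves with it; axes as the scale's. The rib is 36 mm long along x, 7 mm thick along y, and its top is 21 mm above the console top, 17 mm above the shutter plate. Push its left (+y) face to open, its right (-y) face to close
- tare_key (a joint): travel of the sunken tare key, m: 0 = up, grows as it is pressed, 0.005 = at its stop. Spring: about 1 N to start it, 3.5 N at the stop; it springs back up when left
- tare_key_top (a point): centre of the flat top of the round grey tare key, 32 mm across, at the bottom of the well; 38 mm above the table when up, moves with the key
- power_key (a joint): travel of the power key, m: 0 = up, 0.0035 = pressed in. Springy, about 1.2 N starts it. Not to be pressed
- power_key_top (a point): centre of the top of the round grey power key, 22 mm across, which stands 4 mm proud of the console's top near its right end (scale frame x -85, y -80 mm)
- steel_bowl: small round steel bowl, 130 mm across, 46 mm high, loose on the scale's pan, to stay there. Origin: centre of its underside
- round_cutter: round pastry cutter, steel ring 64 x 64 x 36 mm, loose on the table to the left. Origin: centre of its underside. Leave alone
- timer: round wind-up kitchen timer, 72 x 72 x 48 mm, loose on the table to the left. Origin: centre of its underside. Leave alone
- jar_rose: small closed glass jar with white cap, pink contents, 59 x 59 x 64 mm, loose on the table beside the scale. Origin: centre of its underside. Leave alone
- jar_tea: small closed glass jar with white cap, green contents, 59 x 59 x 64 mm, loose on the table beside the scale. Origin: centre of its underside. Leave alone
- jar_cocoa: small closed glass jar with red cap, 53 x 53 x 56 mm, loose on the table beside the scale. Origin: centre of its underside. Leave alone
- stamp_1: wooden cake stamp standing on its square foot, lighter wood, 36 x 36 x 74 mm, loose on the table beside the scale. Origin: centre of its underside. Leave alone
- stamp_2: wooden cake stamp standing on its square foot, darker wood, 36 x 36 x 74 mm, loose on the table beside the scale. Origin: centre of its underside. Leave alone

How it is judged (in metres and radians):
On the way, in this order (a step that is already met when the one before it is completed fails the run):
1. the shutter is fully open (value of joint shutter above 0.054 m), for 0.2 s.
2. the tare key is held right down (value of joint tare_key above 0.0038 m), for 0.8 s.
3. the tare key is up again and the shutter is home (value of joint tare_key below 0.001 m and value of joint shutter below 0.004 m), for 0.2 s.
At the end, for the whole second after the job is handed in: after the shutter was fully open (over 54 mm) and the tare key was held down (over 3.8 of 5 mm) for at least 0.8 s, the key is up again (under 1 mm), the shutter is home (under 4 mm from closed), the power key is up, the bowl rests within 12 mm and each bystander within 20 mm of where it began (all of step 3 and value of joint power_key below 0.001 m and distance of steel_bowl from where it was at the start of the episode below 0.012 m and linear speed of steel_bowl below 0.02 m/s and distance of each of jar_rose, jar_tea, jar_cocoa, stamp_1, stamp_2, round_cutter, timer from where it was at the start of the episode below 0.02 m); the robot touches nothing.
It fails at once if the power key is pressed (value of joint power_key above 0.002 m).
It fails at once if the bowl is moved or lifted by more than 12 mm (distance of steel_bowl from where it was at the start of the episode above 0.012 m).
It fails at once if a bystander is moved or lifted by more than 20 mm (distance of any of jar_rose, jar_tea, jar_cocoa, stamp_1, stamp_2, round_cutter, timer from where it was at the start of the episode above 0.02 m).
It fails at once if the scale, its shutter or key is gripped or pushed with more than 35 N (contact force between the fingers and scale above 35 N).
It also fails if it takes over 50 s, if anything falls off the work surface, if the arm or the gripper's body presses on something with over 40 N, if the wrist force passes 120 N, or if a joint passes its speed limit or range.

## Working session

There is one attempt and no reset: what is moved stays moved. The work goes in short steps, Python scripts to look and compute and a shell command to move; the robot and the scene stay as the last step left them, time stands still between calls to the robot, and variables do not carry over. Pictures are saved under pics/ and viewed, at most 10 in all, crops included, and the job is handed in when it is done.

```bash
mkdir -p pics; cat > h.py <<'E'
import numpy as np,cv2
from rig import status,get_image,env
def K(im):
    f=240/np.tan(np.radians(im["vertical_fov"]/2)); return f
def ray(im,u,v):
    f=K(im); d=np.array([(u-im["cx"])/f,(v-im["cy"])/f]); s=d.copy()
    for _ in range(30): s=d/(1+im["k1"]*(s@s))
    return np.array(im["orientation"])@np.array([s[0],s[1],1.])
def at(im,u,v,z):
    r=ray(im,u,v);c=np.array(im["xyz"]); return c+r*(z-c[2])/r[2]
def proj(im,p):
    q=np.array(im["orientation"]).T@(np.array(p)-np.array(im["xyz"])); s=q[:2]/q[2]
    return s*(1+im["k1"]*(s@s))*K(im)+[im["cx"],im["cy"]]
E
python3 - <<'E'
from h import *
import pickle
for n in("top","side"):
    im=get_image(n); pickle.dump(im,open(n+".pkl","wb"))
    cv2.imwrite(f"pics/{n}0.png",im["color"][:,:,::-1])
    print(n,im["xyz"],np.round(im["orientation"],3).tolist(),im["vertical_fov"],im["k1"])
E
```

```text
top [0.53222248 0.06736814 1.08867924] [[-0.022, -0.999, 0.041], [-1.0, 0.023, 0.019], [-0.02, -0.041, -0.999]] 52.34908506654264 -0.07138939315184768
side [ 0.60154454 -0.8780357   0.56114677] [[1.0, -0.012, -0.016], [0.009, -0.454, 0.891], [-0.018, -0.891, -0.454]] 57.02525875068591 0.0035711629894607283
```

View pics/top0.png

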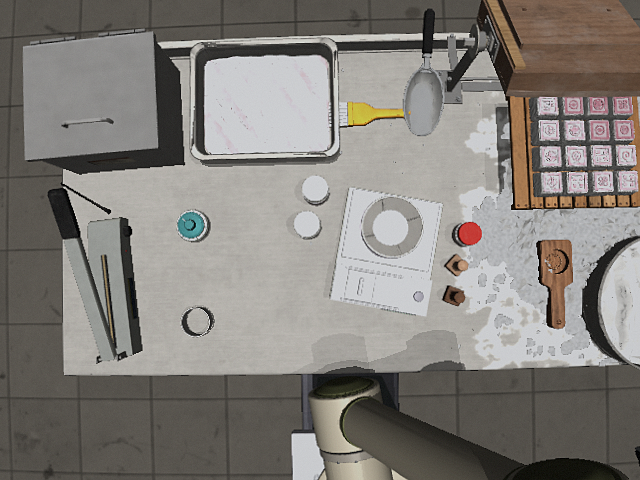

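View pics/side0.png

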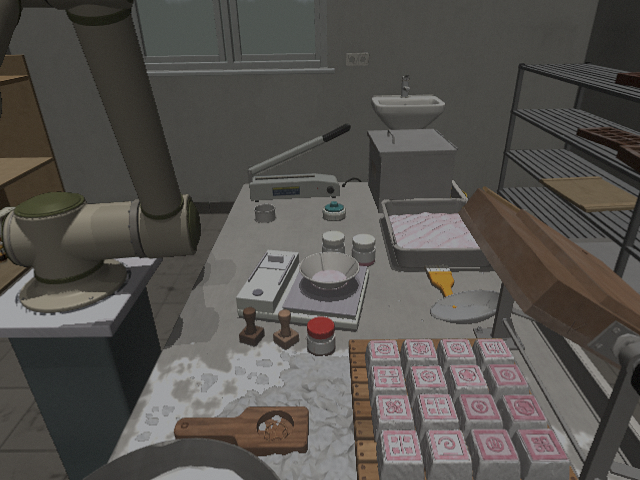

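The scale is at about (387,250) in the top view; the console's near edge runs (331,300)–(427,316), and the jars and stamps are clear of it. I'll enlarge both views.

```bash
python3 - <<'E'
from h import *
import pickle
a=pickle.load(open("top.pkl","rb"))["color"][:,:,::-1]; b=pickle.load(open("side.pkl","rb"))["color"][:,:,::-1]
cv2.imwrite("pics/topc.png",cv2.resize(a[180:325,320:480],None,fx=5,fy=4.1379,interpolation=cv2.INTER_CUBIC)[:600])
cv2.imwrite("pics/topc.png",cv2.resize(a[220:325,320:450],None,fx=5.7,fy=5.7,interpolation=cv2.INTER_CUBIC)[:600])
cv2.imwrite("pics/sidec.png",cv2.resize(b[240:345,230:375],None,fx=5.5,fy=5.5,interpolation=cv2.INTER_CUBIC)[:600])
E
```

```text
(no output)
```

View pics/topc.png

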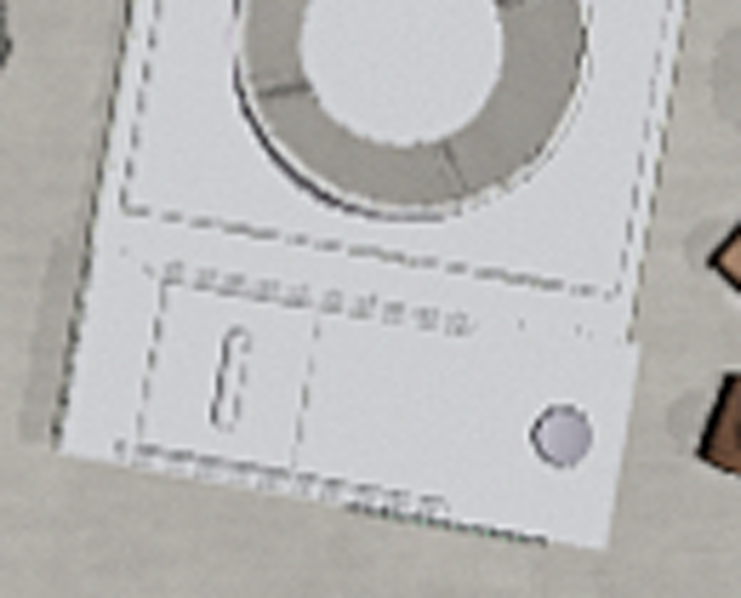

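View pics/sidec.png

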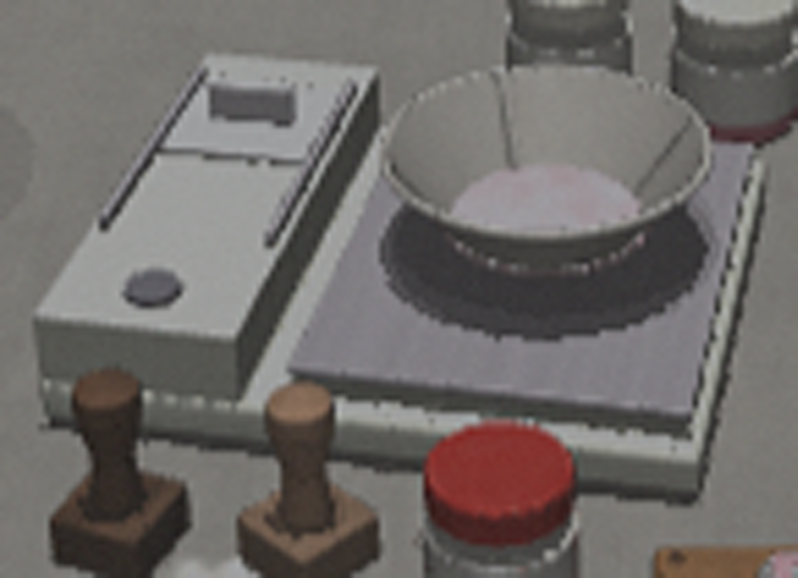

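The crops show:
- **Top crop:** the console's front corners are at (58,452) and (607,548), the power key at (562,436), and the rib at about (230,380). The shutter edges are near 150 and 307.
- **Side crop:** the front-right corner is at (38,320), the key at (153,287), and the rib top at about (253,86).

Next I'll fit the pose from both views.

```bash
python3 - <<'E'
from h import *
import pickle
from scipy.optimize import least_squares
T=pickle.load(open("top.pkl","rb"));S=pickle.load(open("side.pkl","rb"))
t=lambda u,v:(320+u/5.7-.4,220+v/5.7-.4); s=lambda u,v:(230+u/5.5-.4,240+v/5.5-.4)
obs=[(T,t(58,452),(-125,105,50)),(T,t(607,548),(-125,-105,50)),(T,t(638,340),(-45,-105,50)),(T,t(562,436),(-85,-80,54)),
(T,t(125,210),(-30,75+0,34)) ,
(S,s(38,320),(-125,-105,50)),(S,s(153,287),(-85,-80,54)),(S,s(207,57),(-125,105,50)),(S,s(380,68),(-45,105,50))]
obs.pop(4)
R=lambda a:np.array([[np.cos(a),-np.sin(a),0],[np.sin(a),np.cos(a),0],[0,0,1]])
W=lambda p,l:np.array([p[0],p[1],0])+R(p[2])@(np.array(l)/1000)
f=lambda p:np.concatenate([proj(i,W(p,l))-u for i,u,l in obs])
r=least_squares(f,[.5,0,0],loss="soft_l1"); p=r.x
print(p[:2],np.degrees(p[2]));print(np.round(f(p).reshape(-1,2),1).tolist())
L=lambda x:(R(p[2]).T@(x-[p[0],p[1],0])*1000).round(1)
print("rib top",L(at(T,*t(228,380),.071)),"side",L(at(S,*s(253,86),.071)))
print("plate edges",L(at(T,*t(150,360),.054)),L(at(T,*t(307,390),.054)))
for n,l in dict(well=(-85,50,50),power=(-85,-80,54),ribhome=(-85,50,71)).items():print(n,W(p,l))
print("axes x,y",R(p[2])[:,0],R(p[2])[:,1])
o=status.observe();print(o["position"],o["time_s"],np.round(o["tool_rot"],3).tolist(),o["ft_force"])
np.save("p.npy",p)
E
```

```text
[ 0.55377062 -0.05838088] -11.08162669220529
[[-1.0, 0.4], [0.4, 0.4], [1.2, -0.4], [0.2, -0.4], [-1.2, 0.0], [0.6, -0.5], [0.0, -0.9], [0.4, -0.3]]
rib top [-85.9  46.8  71. ] side [-83.4  42.8  71. ]
plate edges [-84.2  75.3  54. ] [-85.2  16.2  54. ]
well [0.47996587 0.00702445 0.05      ]
power [ 0.45497892 -0.12055161  0.054     ]
ribhome [0.47996587 0.00702445 0.071     ]
axes x,y [ 0.98135435 -0.19220728  0.        ] [0.19220728 0.98135435 0.        ]
[ 0.20028456 -0.51195521  0.23078861] 0.1 [[0.931, 0.364, -0.0], [0.364, -0.931, 0.001], [0.0, -0.001, -1.0]] [-0.41612571 -1.03787235  0.0309574 ]
```

```bash
python3 -m handwheel '1 2 0 0 0 -3 0;2.8 5.4 0 0 0 -7 0;4.6 8.9 0 0 0 -11 0;6.4 12.3 0 0 0 -15 0;8.2 15.8 0 0 0 -19 0;10 19.2 0 0 0 -23 0;11.8 22.7 0 0 0 -28 0;13.6 26.1 0 0 0 -32.4 0' 20; python3 -m handwheel '1.8 3.5 0 0 0 0 0;3.6 7 0 0 0 0 0;5.4 10.5 0 0 0 0 0;7.2 14 0 0 0 0 0;9 17.5 0 0 0 0 0;10.8 21 0 0 0 0 0;12.6 24.4 0 0 0 0 0;14 27.2 0 0 0 0 0'; python3 -m handwheel '1 2 -3 0 0 0 0;1 2 -3 0 0 0 0;1 2 -3 0 0 0 0'; python3 - <<'E'
from h import *
p=np.load("p.npy");a=p[2];R=np.array([[np.cos(a),-np.sin(a)],[np.sin(a),np.cos(a)]])
o=status.observe();print(o["grip_width"],R.T@(o["position"][:2]-p[:2])*1000,o["position"],np.round(o["tool_rot"],3).tolist(),o["ft_force"],o["time_s"])
E
```

```text
time_s: 0.77
position: [0.3366, -0.2492, 0.2312]
tool_rot: [[0.981, -0.196, -0.0], [-0.196, -0.981, 0.0], [-0.0, -0.0, -1.0]]
ft_force: [0.6, -0.5, 0.5]
grip_width: -0.0002
gripper_force: 0.0
time_s: 1.43
position: [0.4769, 0.0234, 0.2311]
tool_rot: [[0.982, -0.19, -0.0], [-0.19, -0.982, 0.0], [-0.0, -0.0, -1.0]]
ft_force: [0.0, -0.5, 0.6]
grip_width: 0.0001
gripper_force: 0.0
time_s: 1.68
position: [0.4857, 0.0416, 0.2001]
tool_rot: [[0.982, -0.189, -0.003], [-0.189, -0.982, 0.0], [-0.003, 0.0, -1.0]]
ft_force: [-0.7, 0.2, 0.6]
grip_width: -0.0001
gripper_force: 0.0
-9.030846129438231e-05 [-85.97174213  85.04622699] [0.48574838 0.041604   0.20014151] [[0.982, -0.189, -0.003], [-0.189, -0.982, 0.0], [-0.003, 0.0, -1.0]] [-0.71540936  0.24611403  0.58661862] 1.6833
```

```bash
python3 -m handwheel '0 0 -3 0 0 0 0;0 0 -6 0 0 0 0;0 0 -9 0 0 0 0;0 0 -11.5 0 0 0 0;0 0 -13 0 0 0 0;0 0 -13.7 0 0 0 0;0 0 -14 0 0 0 0;0 0 -14 0 0 0 0'; python3 - <<'E'
from h import *
a=get_image("side")["color"][:,:,::-1]
cv2.imwrite("pics/s1.png",cv2.resize(a[200:320,230:380],None,fx=5,fy=5,interpolation=cv2.INTER_CUBIC))
E
```

```text
time_s: 2.35
position: [0.4867, 0.0401, 0.0619]
tool_rot: [[0.981, -0.192, 0.001], [-0.192, -0.981, -0.0], [0.001, 0.0, -1.0]]
ft_force: [0.8, -0.1, -0.3]
grip_width: 0.0003
gripper_force: 0.0
```

View pics/s1.png

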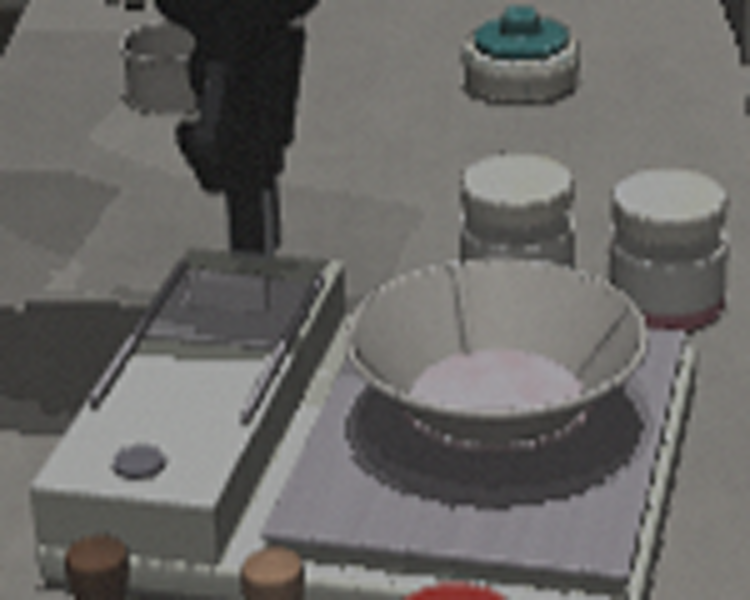

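The shut fingers (tip near (255,250)) stand over the console's left end, left of the rib (190–270, 275–310) and between the rails. I'll push right.

```bash
python3 -m handwheel '-0.1 -0.5 0 0 0 0 0;-0.2 -1 0 0 0 0 0;-0.3 -1.5 0 0 0 0 0;-0.38 -1.95 0 0 0 0 0;-0.46 -2.35 0 0 0 0 0;-0.54 -2.75 0 0 0 0 0;-0.62 -3.15 0 0 0 0 0;-0.7 -3.55 0 0 0 0 0';python3 -m handwheel '-0.08 -0.4 0 0 0 0 0;-0.16 -0.8 0 0 0 0 0;-0.24 -1.2 0 0 0 0 0;-0.32 -1.6 0 0 0 0 0;-0.4 -2 0 0 0 0 0;-0.48 -2.4 0 0 0 0 0;-0.54 -2.8 0 0 0 0 0;-0.54 -2.8 0 0 0 0 0'; python3 - <<'E'
from h import *
p=np.load("p.npy");a=p[2];R=np.array([[np.cos(a),-np.sin(a)],[np.sin(a),np.cos(a)]])
o=status.observe();print(R.T@(o["position"][:2]-p[:2])*1000,R.T@o["ft_force"][:2],o["ft_force"])
E
```

```text
time_s: 3.07
position: [0.4794, 0.0049, 0.0615]
tool_rot: [[0.981, -0.192, 0.0], [-0.192, -0.981, 0.0], [0.0, -0.0, -1.0]]
ft_force: [-0.3, 1.3, 1.8]
grip_width: -0.0
gripper_force: 1.2
time_s: 3.73
position: [0.4737, -0.0234, 0.0612]
tool_rot: [[0.981, -0.192, -0.0], [-0.192, -0.981, -0.0], [-0.0, 0.0, -1.0]]
ft_force: [-0.4, -0.3, -0.7]
grip_width: 0.0
gripper_force: 0.1
[-85.31455928  18.94747124] [-0.37075758 -0.3895896 ] [-0.43872652 -0.31106314 -0.70139898]
```

```bash
python3 -m handwheel '-0.06 -0.3 0 0 0 0 0;-0.12 -0.6 0 0 0 0 0;-0.16 -0.8 0 0 0 0 0;-0.18 -0.9 0 0 0 0 0'; for i in 1 2 ; do python3 -m handwheel '-0.02 -0.1 0 0 0 0 0;-0.02 -0.1 0 0 0 0 0'; done | grep -E "pos|ft"; python3 - <<'E'
from h import *
p=np.load("p.npy");a=p[2];R=np.array([[np.cos(a),-np.sin(a)],[np.sin(a),np.cos(a)]])
o=status.observe();print(R.T@(o["position"][:2]-p[:2])*1000,R.T@o["ft_force"][:2],o["ft_force"])
a=get_image("top")["color"][:,:,::-1]
cv2.imwrite("pics/t1.png",cv2.resize(a[220:325,320:450],None,fx=5.7,fy=5.7,interpolation=cv2.INTER_CUBIC))
a=get_image("side")["color"][:,:,::-1]
cv2.imwrite("pics/s2.png",cv2.resize(a[200:320,230:380],None,fx=5,fy=5,interpolation=cv2.INTER_CUBIC))
E
```

```text
time_s: 4.07
position: [0.472, -0.0319, 0.0612]
tool_rot: [[0.981, -0.192, -0.0], [-0.192, -0.981, 0.0], [-0.0, -0.0, -1.0]]
ft_force: [0.6, 1.5, -0.2]
grip_width: 0.0004
gripper_force: 0.8
position: [0.4718, -0.0328, 0.0612]
ft_force: [-0.6, 0.4, 1.2]
position: [0.4716, -0.0337, 0.0613]
ft_force: [0.4, 1.5, -0.0]
[-85.35595158   8.41649115] [0.15857063 1.52324927] [ 0.44839357  1.46436887 -0.03648528]
```

View pics/s2.png

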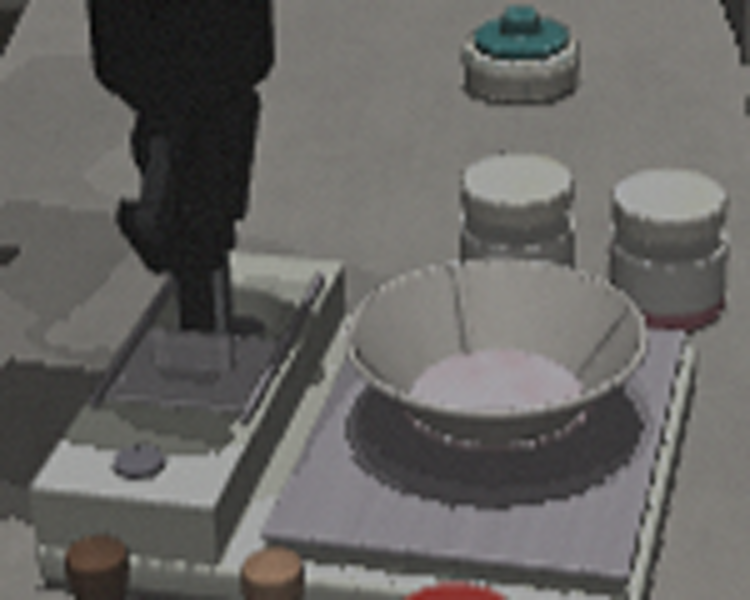

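The shutter is at the right end of the rails, with its right edge near y=405 and the rib at (190,355). Force is still about 1.5 N, so I'll creep on until the stop shows.

```bash
python3 -m handwheel '-0.02 -0.1 0 0 0 0 0;-0.02 -0.1 0 0 0 0 0'|grep -E "pos|ft|gripper"; python3 -m handwheel '-0.02 -0.1 0 0 0 0 0;-0.02 -0.1 0 0 0 0 0'|grep -E "pos|ft|gripper"; python3 -m handwheel '-0.02 -0.1 0 0 0 0 0;-0.02 -0.1 0 0 0 0 0' |grep -E "pos|ft|gripper"
```

```text
position: [0.4714, -0.0347, 0.0613]
ft_force: [0.3, 1.1, -0.7]
gripper_force: 0.5
position: [0.4712, -0.0358, 0.0613]
ft_force: [0.5, 2.2, -0.1]
gripper_force: 0.5
position: [0.4711, -0.0363, 0.0613]
ft_force: [0.9, 5.4, 0.3]
gripper_force: 2.2
```

```bash
python3 -m handwheel '-0.02 -0.08 0 0 0 0 0;-0.02 -0.08 0 0 0 0 0;-0.02 -0.08 0 0 0 0 0;-0.02 -0.08 0 0 0 0 0'|grep -E "pos|ft|gripper"; python3 - <<'E'
from h import *
p=np.load("p.npy");a=p[2];R=np.array([[np.cos(a),-np.sin(a)],[np.sin(a),np.cos(a)]])
o=status.observe();l=R.T@(o["position"][:2]-p[:2])*1000;print(l,o["position"],o["ft_force"])
print("to well",(R@np.array([-.085,.050])+p[:2]-o["position"][:2])*100)
E
```

```text
position: [0.471, -0.0366, 0.0613]
ft_force: [2.4, 8.4, -0.7]
gripper_force: 4.0
[-85.40509202   5.50373637] [ 0.47101582 -0.03656429  0.06127959] [ 2.41222957  8.40426621 -0.69588577]
to well [0.89500447 4.35887403]
```

```bash
python3 -m handwheel '0.1 0.6 0 0 0 0 0;0.2 1.2 0 0 0 0 0;0.2 1.2 1 0 0 0 0;0.4 2 2 0 0 0 0;0.7 3.3 2 0 0 0 0;0.92 4.5 2 0 0 0 0;0.92 4.5 2 0 0 0 0;0.92 4.5 2 0 0 0 0'; python3 - <<'E'
from h import *
p=np.load("p.npy");a=p[2];R=np.array([[np.cos(a),-np.sin(a)],[np.sin(a),np.cos(a)]])
o=status.observe();print(R.T@(o["position"][:2]-p[:2])*1000)
a=get_image("side")["color"][:,:,::-1]
cv2.imwrite("pics/s3.png",cv2.resize(a[200:320,230:380],None,fx=5,fy=5,interpolation=cv2.INTER_CUBIC))
E
```

```text
time_s: 6.0
position: [0.4801, 0.0078, 0.0813]
tool_rot: [[0.982, -0.19, 0.0], [-0.19, -0.982, -0.0], [0.0, 0.0, -1.0]]
ft_force: [-0.5, 0.3, -0.3]
grip_width: 0.0004
gripper_force: 0.0
[-85.00629167  50.77746826]
```

View pics/s3.png

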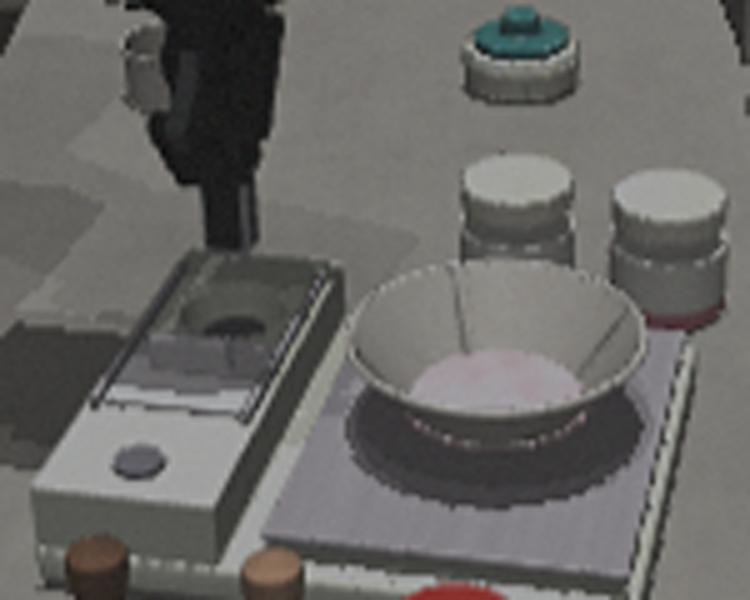

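The shutter is open and the well shows at (235,312) beneath the fingers (203–258). Going down onto the key.

```bash
python3 -m handwheel '0 0 -1 0 0 0 0;0 0 -2 0 0 0 0;0 0 -3 0 0 0 0;0 0 -3.6 0 0 0 0;0 0 -4 0 0 0 0;0 0 -4.2 0 0 0 0;0 0 -4.2 0 0 0 0' |grep -E "pos|ft"; python3 -m handwheel '0 0 -0.1 0 0 0 0;0 0 -0.2 0 0 0 0;0 0 -0.3 0 0 0 0;0 0 -0.4 0 0 0 0;0 0 -0.5 0 0 0 0;0 0 -0.5 0 0 0 0'|grep -E "pos|ft"
```

```text
position: [0.4801, 0.0073, 0.0392]
ft_force: [-0.1, -0.5, 0.4]
position: [0.4804, 0.0074, 0.0344]
ft_force: [0.1, -0.9, 3.1]
```

```bash
python3 -m handwheel '0 0 -0.1 0 0 0 0;0 0 -0.2 0 0 0 0;0 0 -0.2 0 0 0 0'|grep -E "pos|ft"; python3 -m handwheel '0 0 -0.05 0 0 0 0;0 0 -0.1 0 0 0 0;0 0 -0.1 0 0 0 0'|grep -E "pos|ft"
```

```text
position: [0.4804, 0.0074, 0.0329]
ft_force: [-1.9, -0.8, 9.5]
position: [0.4804, 0.0074, 0.0327]
ft_force: [-3.7, -0.5, 20.4]
```

At the stop. I'll ease off slightly and hold for over a second, then lift.

```bash
H='0 0 0 0 0 0 0'; python3 -m handwheel '0 0 0.07 0 0 0 0;0 0 0.07 0 0 0 0;0 0 0.07 0 0 0 0;0 0 0.07 0 0 0 0;0 0 0.07 0 0 0 0;0 0 0.07 0 0 0 0;0 0 0.07 0 0 0 0;0 0 0.07 0 0 0 0'|grep -E "time|pos|ft"; python3 -m handwheel '0 0 0 0 0 0 0;0 0 0 0 0 0 0;0 0 0 0 0 0 0;0 0 0 0 0 0 0;0 0 0 0 0 0 0;0 0 0 0 0 0 0;0 0 0 0 0 0 0;0 0 0 0 0 0 0'|grep -E "time|pos|ft"; python3 -m handwheel '0 0 0.5 0 0 0 0;0 0 1 0 0 0 0;0 0 2 0 0 0 0;0 0 3.5 0 0 0 0;0 0 5 0 0 0 0;0 0 6 0 0 0 0;0 0 6 0 0 0 0'; python3 - <<'E'
from h import *
p=np.load("p.npy");a=p[2];R=np.array([[np.cos(a),-np.sin(a)],[np.sin(a),np.cos(a)]])
o=status.observe();print("to",(R@np.array([-.085,-.038])+p[:2]-o["position"][:2])*100)
E
```

```text
time_s: 8.3
position: [0.4804, 0.0074, 0.0328]
ft_force: [-1.4, -0.1, 12.6]
time_s: 8.97
position: [0.4804, 0.0074, 0.0328]
ft_force: [-2.3, -0.8, 11.8]
time_s: 9.55
position: [0.4807, 0.0075, 0.0936]
tool_rot: [[0.982, -0.191, 0.003], [-0.191, -0.982, -0.0], [0.003, -0.0, -1.0]]
ft_force: [0.3, 0.1, 0.2]
grip_width: 0.0001
gripper_force: 0.0
to [-1.76103357 -8.68426607]
```

```bash
python3 -m handwheel '-0.4 -2 0 0 0 0 0;-0.8 -4 0 0 0 0 0;-1.2 -6 0 0 0 0 0;-1.5 -7.5 0 0 0 0 0;-1.76 -8.68 0 0 0 0 0;-1.76 -8.68 0 0 0 0 0;-1.76 -8.68 0 0 0 0 0' |grep -E "pos|ft";python3 -m handwheel '0 0 -1 0 0 0 0;0 0 -2 0 0 0 0;0 0 -2.8 0 0 0 0;0 0 -3.2 0 0 0 0;0 0 -3.2 0 0 0 0;0 0 -3.2 0 0 0 0'|grep -E "pos|ft"; python3 -m handwheel '0.08 0.4 0 0 0 0 0;0.16 0.8 0 0 0 0 0;0.24 1.2 0 0 0 0 0;0.32 1.6 0 0 0 0 0;0.4 2 0 0 0 0 0;0.48 2.4 0 0 0 0 0;0.54 2.8 0 0 0 0 0;0.62 3.2 0 0 0 0 0'|grep -E "pos|ft|gripper"
```

```text
position: [0.4621, -0.0793, 0.0914]
ft_force: [-0.4, 0.7, 0.1]
position: [0.4626, -0.079, 0.06]
ft_force: [-0.2, -0.9, 0.5]
position: [0.4691, -0.047, 0.0602]
ft_force: [0.3, -1.4, 2.1]
gripper_force: 1.2
```

```bash
python3 -m handwheel '0.08 0.45 0 0 0 0 0;0.17 0.9 0 0 0 0 0;0.26 1.35 0 0 0 0 0;0.35 1.8 0 0 0 0 0;0.44 2.25 0 0 0 0 0;0.53 2.7 0 0 0 0 0;0.61 3.1 0 0 0 0 0;0.67 3.4 0 0 0 0 0' |grep -E "pos|ft";python3 -m handwheel '0.02 0.1 0 0 0 0 0;0.04 0.2 0 0 0 0 0;0.04 0.2 0 0 0 0 0'|grep -E "pos|ft"; python3 -m handwheel '0.02 0.1 0 0 0 0 0;0.02 0.1 0 0 0 0 0'|grep -E "pos|ft";  python3 -m handwheel '0.02 0.1 0 0 0 0 0;0.02 0.1 0 0 0 0 0'|grep -E "pos|ft"
```

```text
position: [0.4754, -0.0128, 0.06]
ft_force: [1.2, -2.5, 1.3]
position: [0.4756, -0.0111, 0.0599]
ft_force: [-0.1, -0.8, 0.6]
position: [0.4758, -0.0103, 0.0599]
ft_force: [0.0, -0.5, 0.7]
position: [0.476, -0.0093, 0.0599]
ft_force: [0.5, -3.1, 0.2]
```

```bash
python3 -m handwheel '0.02 0.1 0 0 0 0 0;0.02 0.1 0 0 0 0 0'|grep -E "pos|ft"; python3 -m handwheel '0.02 0.1 0 0 0 0 0;0.02 0.1 0 0 0 0 0'|grep -E "pos|ft";  python3 -m handwheel '0.02 0.1 0 0 0 0 0;0.02 0.1 0 0 0 0 0'|grep -E "pos|ft"
```

```text
position: [0.4761, -0.0089, 0.0599]
ft_force: [-1.5, -6.7, 0.6]
position: [0.4762, -0.0087, 0.0599]
ft_force: [-3.2, -12.0, 0.5]
position: [0.4763, -0.0084, 0.0599]
ft_force: [-5.2, -17.3, 1.4]
```

Home stop reached. Back off, lift, and check.

```bash
python3 -m handwheel '-0.1 -0.5 0 0 0 0 0;-0.2 -1 0 0 0 0 0;-0.2 -1 1 0 0 0 0;-0.2 -1 4 0 0 0 0;-0.2 -1 8 0 0 0 0;-0.2 -1 12 0 0 0 0;-0.2 -1 15 0 0 0 0;-0.2 -1 15 0 0 0 0'; python3 -m handwheel '0 -3 0 0 0 0 0;-1 -6.5 0 0 0 0 0;-2 -10 0 0 0 0 0;-3 -13.5 0 0 0 0 0;-4 -17 0 0 0 0 0;-5 -20 0 0 0 0 0;-5 -20 0 0 0 0 0;-5 -20 0 0 0 0 0'|grep pos; python3 - <<'E'
from h import *
a=get_image("top")["color"][:,:,::-1]
cv2.imwrite("pics/t2.png",cv2.resize(a[180:325,285:480],None,fx=4,fy=4,interpolation=cv2.INTER_CUBIC))
E
```

```text
time_s: 13.72
position: [0.4768, -0.0166, 0.2156]
tool_rot: [[0.982, -0.191, 0.01], [-0.191, -0.982, -0.002], [0.011, 0.0, -1.0]]
ft_force: [0.6, -0.2, 0.4]
grip_width: -0.0001
gripper_force: 0.0
position: [0.4242, -0.2172, 0.2093]
```

View pics/t2.png

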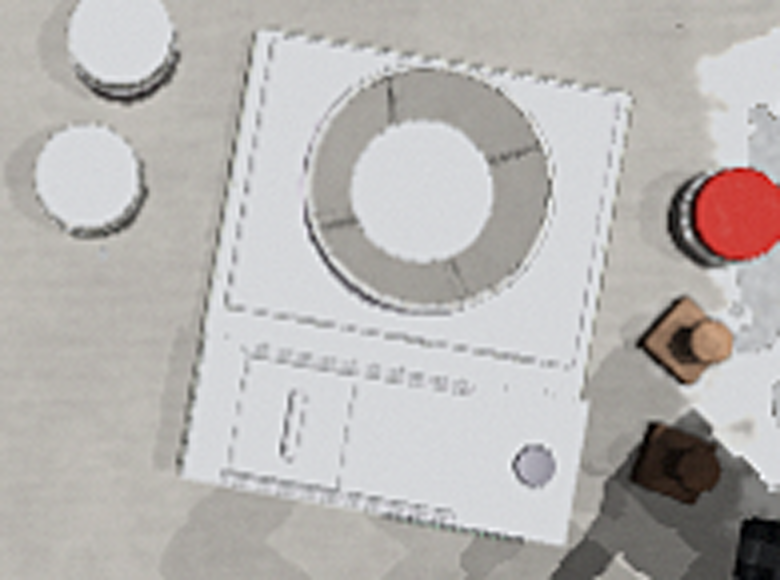

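The shutter is home (rib at (292,425), plate from 240 to 350), and the bowl and bystanders haven't moved. Handing in.

```bash
python3 -c "
from rig import env
print(env.close_job())"
```

```text
the job is handed in; nothing more can be done
None
```

I've handed the job in: the shutter was pushed fully open, the tare key held at its stop for over a second and released, and the shutter pushed home. The last picture shows the bowl, jars and stamps in place; no verdict came back.

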